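Slide the packed bento box through to the bread bin

TASK

Push the packed bento box along the counter, through the narrow gap between the slotted lid rack and the chopping block, and on out of the far side until its leading end rests squarely against the end of the bread bin. Only push it with the fingers: the box stays flat on the counter and is never lifted or tipped, and every other thing is left where it stands.

Things in the scene. Friction and masses are not known exactly. Their poses are not given: they have to be found in the camera images.
- bento: packed bento box, the one thing to move: closed black plastic tub with grey lid, lying flat, loose, about 0.4 kg, too wide to pinch. 94 mm wide along its own x, 140 mm long along its own y, 50 mm tall; sides vertical to 40 mm, 18 mm corner radius, lid 1.5 mm smaller all round. Origin: centre of its underside. Starts on the +y side of the gap, up to 0.6 rad and 13 cm off the gap's line
- rack: low stainless slotted lid rack, fixed, 210 mm along its own x, 110 mm along y, 45 mm tall; spare lids stand on edge in it, tops 98 mm high. Origin: centre of its underside. The flat plate on its +x end, 105 mm from the origin, is one side of the gap. The gap runs along the rack's y, its middle about 156 mm from the origin along the rack's +x; the box goes through towards the rack's -y
- block: end-grain wooden chopping block, fixed, 220 mm along its own x, 180 mm along y, 45 mm tall, 12 mm rounded corners. Origin: centre of its underside. Same yaw as the rack and level with it along y. Its -x side, 110 mm from the origin, is the other side of the gap, which is 101 to 103 mm wide (about 4 mm free each side of the box)
- bin: bread bin, fixed: wooden end panels, steel roll top, 200 mm along its own x, 280 mm along y, 150 mm tall. Origin: centre of its underside. Same yaw as the rack. Its flat wooden +y end, 140 mm from the origin, faces the gap, 245 to 275 mm from the rack's origin along the rack's -y; the box ends with a short side against it
- lid0: spare grey bento lid standing on edge in a rack slot, 140 x 94 x 9 mm, loose; leave alone. Origin: middle of its lower edge
- lid1: second spare lid, same as lid0; leave alone
- lid2: third spare lid, same as lid0; leave alone
- bowl: empty white ceramic rice bowl standing on the chopping block, 110 mm across, 55 mm tall, loose; leave alone. Origin: centre of its underside
- rest: small wooden chopstick rest on the chopping block, 18 x 50 x 13 mm, loose; leave alone. Origin: centre of its underside
- cup: steel measuring cup, 72 mm across, 55 mm tall, with a flat handle reaching 98 mm from its axis along its +y, standing loose on the counter; leave alone. Origin: centre of its underside
- tin: round steel tin, 68 mm across, 100 mm tall, standing loose on the counter; leave alone. Origin: centre of its underside
- sauce: brown glass sauce bottle, 56 mm across, 150 mm tall, standing loose on the counter; leave alone. Origin: centre of its underside
Not all that is in view belongs to the job. Leave any orange or pink look-alike of the bento alone.

How it is judged:
On the way:
1. the bento box, flat on the counter, lies in the gap between lid rack and chopping block (y of bento in the frame of rack between -0.05 and 0.05 m and x of bento in the frame of rack between 0.147 and 0.166 m and height (world z) of bento below 0.006 m), for 0.05 s.
At the end, for the whole second after the job is handed in: the bento box lies flat and still on the counter beyond the gap, clear of rack and block, its leading short side within 10 mm of the bread bin's end and within 0.10 rad of square to it; the other things stand where they stood (y of bento in the frame of bin between 0.203 and 0.22 m and x of bento in the frame of bin between -0.06 and 0.06 m and angle between the y axis of bento and the y axis of rack, either way round below 0.1 rad and height (world z) of bento below 0.006 m and angle between bento's own z axis and vertical below 0.05 rad and linear speed of bento below 0.01 m/s); the robot touches nothing.
It fails at once if the bento box is lifted or tipped (height (world z) of bento above 0.012 m or angle between bento's own z axis and vertical above 0.2 rad).
It fails at once if a spare lid is moved by more than 20 mm (distance of any of lid0, lid1, lid2 from where it was at the start of the episode above 0.02 m).
It fails at once if the bowl, chopstick rest, measuring cup, tin or bottle is moved by more than 20 mm or knocked over (distance of any of bowl, rest, cup, tin, sauce from where it was at the start of the episode above 0.02 m or angle between any of tin, sauce, cup's own z axis and vertical above 0.5 rad).
It also fails if it takes over 72 s, if anything falls off the work surface, if the arm or the gripper's body presses on something with over 40 N, if the wrist force passes 120 N, or if a joint passes its speed limit or range.

ROBOT

A 7-joint arm with a two-finger parallel gripper is mounted at the origin on the work surface. World frame = base frame: x ahead of the robot, y to its left, z up, the work surface at z = 0. Lengths are in m, angles in rad, forces in N, time in s.
With the tool pointing down it reaches from about 0.4 to 0.85 m from the base axis. Payload 6.9 kg.
Tool frame: the origin (TCP) lies between the finger pads; the fingertips stand 17 mm ahead of it and the grasp point (between the pads) lies 2 mm behind it; z points along the fingers, y is the line along which they close (so a half turn about z gives the same grasp; the last joint's range is limited). The gripper opens to 85 mm and grips with 20 to 120 N. Pads are 22 mm wide; open, the fingers measure 114 mm over their backs; the gripper's body (76 mm by 85 mm) begins 54 mm behind the grasp point. The pads swing forward as they close: fully open they stand 13 mm farther back than shut.
Start: joints at [-1.135, 0.507, -0.238, 1.5, 0.126, 1.149, -0.155], TCP at [0.203, 0.591, 0.248] pointing down, gripper open.
Joint ranges: [-3.08, 3.08], [-0.24, 2.05], [-1.43, 1.35], [0, 2.5], [-1.52, 4.66], [0.17, 1.96], [-2.89, 2.89]. Speed limits (rad/s): [2.39, 2.39, 3.14, 3.14, 3.14, 3.14, 3.14].

INTERFACE

Orientations are given as [roll, pitch, yaw] about the fixed x, y, z axes, in that order (R = Rz(yaw) Ry(pitch) Rx(roll)).
In Python, from bench import bot, eoat, kinematics, sensors, eyes, job gives the robot as it stands. Calls block until the motion is done:
- bot.movep(position, orientation): joint-space move of the TCP to a pose.
- bot.move_l(position, feed=0.15, frame=None): straight line of the TCP; frame=None keeps the orientation; feed is the mean speed in m/s.
- bot.goto_joints(angles): joint-space move.
- eoat.open_gripper() and eoat.grab(effort=None): open the fingers fully, or close them until they stop; effort is the grip in N (None keeps the last).
- bot.wait(seconds).
- kinematics.inverse_kinematics(position, orientation): joint angles nearest the present ones, or None.
- sensors.read_state(): the state.
- eyes.get_image(name): name is "scene" or "top" or "wrist"; returns the picture (420x560x3 uint8, red, green, blue); there is no depth.
- eyes.calibration(name): a dict with "fx", "fy", "cx", "cy" (pixels), "rvec" (rotation vector, rad) and "tvec" (3), from world to camera coordinates, as OpenCV has them. Camera axes: x right, y down, z forward; pixel columns grow to the right and rows downward; lengths in m; the calibration is good to about 2 mm. The wrist camera is an equidistant fisheye: a pixel r from the principal point sees the ray r / f radians off the axis. A picture is of the moment at which its call begins: read the wrist's pose just before it. calibration takes no time and is no camera call; for the wrist camera it gives the pose at the moment of the call.
A pose or a line that the arm cannot do raises bot.MotionError and nothing moves.
- job.hand_in(): hands the job in; it is judged then, once.
The state is a dict: "time": time; "qpos": joint angles; "dq": joint speeds; "joint_torque": joint torques, N m; "ee_pos": TCP position; "tcp_rot": TCP orientation; "wrist_force": force on the tool from outside, world axes, zero at the start; "moment": the same for the moment, N m; "opening": finger opening in m; "grip_force": force on a finger pad.
Only numpy, scipy, OpenCV 4.12 (cv2) and the standard library are available. Lean on these libraries where they do the work, as an engineer would, in place of code of your own. Each camera call takes 0.05 s, during which the arm holds its last target. There are 200 camera calls.

## Working session

There is one attempt and no reset: what is moved stays moved. The work goes in short steps, each a Python script; the robot and the scene stay as the last script left them, time stands still between calls to the robot, and variables do not carry over. Pictures are saved under pics/ and viewed, at most 10 in all, crops included, and the job is handed in when it is done.

```bash
mkdir -p pics; ls; python3 - <<'E'
from bench import bot, eoat, kinematics, sensors, eyes, job
import cv2,numpy as np
for n in ("scene","top"):
    im=eyes.get_image(n); cv2.imwrite(f"pics/{n}0.png",im[:,:,::-1])
    print(n,eyes.calibration(n))
s=sensors.read_state();print(s['time'],s['ee_pos'],s['tcp_rot'],s['opening'])
E
```

```text
pics
scene {'fx': 422.0114033560179, 'fy': 422.0114033560179, 'cx': 290.4006174440279, 'cy': 213.11783764737189, 'rvec': array([ 2.14290618,  1.5123625 , -0.45118348]), 'tvec': array([-0.23330834, -0.35340762,  1.4743975 ])}
top {'fx': 449.86380348870074, 'fy': 449.86380348870074, 'cx': 275.97044973044393, 'cy': 206.38304131921197, 'rvec': array([ 2.14374414, -2.09091139,  0.19762879]), 'tvec': array([0.03167054, 0.55357943, 1.56272454])}
0.1 [0.20291884 0.59071918 0.24751304] [-3.14000430e+00 -1.63751271e-05  2.81082983e+00] 0.0855673852958778
```

View pics/top0.png

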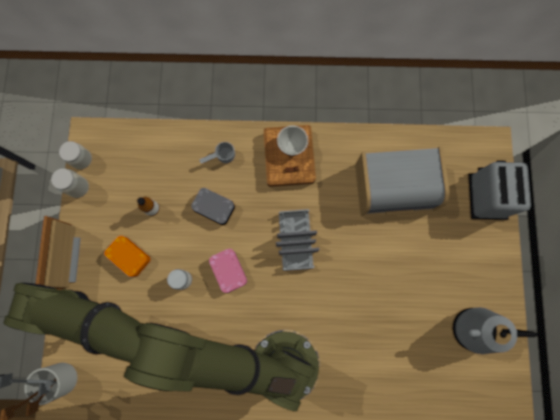

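View pics/scene0.png

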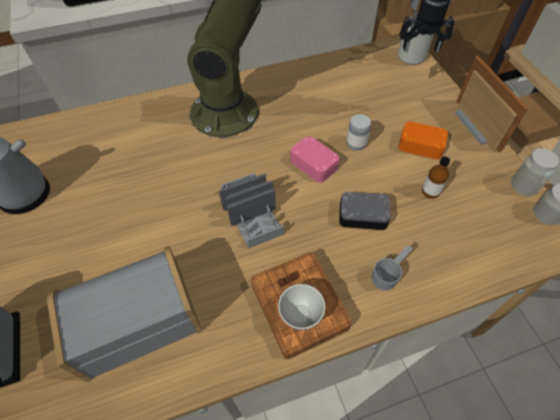

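The top view shows these candidates:
- Black/grey tub at (213,206), which matches the description.
- Pink look-alike at (228,270).
- Orange look-alike at (126,256).

I choose the black one. The rack is at (296,241), the block at (290,155), the gap near (292,198), and the bin's +y end is at about column 363. Next I'll measure from the top view and check with a close wrist view.

```bash
cat > h.py <<'E'
from bench import bot, eoat, kinematics, sensors, eyes, job
import cv2,numpy as np
def cast(cal,px,z,fish=False):
    px=np.atleast_2d(np.array(px,float)); R=cv2.Rodrigues(np.array(cal['rvec']))[0]; t=np.array(cal['tvec'])
    d=(px-[cal['cx'],cal['cy']])/[cal['fx'],cal['fy']]
    if fish:
        th=np.linalg.norm(d,axis=1,keepdims=True); s=np.sinc(th/np.pi)
        r=np.hstack([d*s,np.cos(th)])
    else: r=np.hstack([d,np.ones((len(d),1))])
    w=r@R; c=-R.T@t
    return c+w*((z-c[2])/w[:,2:])
def project(cal,P):
    R=cv2.Rodrigues(np.array(cal['rvec']))[0]; p=np.atleast_2d(P)@R.T+cal['tvec']
    return p[:,:2]/p[:,2:]*[cal['fx'],cal['fy']]+[cal['cx'],cal['cy']]
E
python3 - <<'E'
from h import *
cal=eyes.calibration("top"); R=cv2.Rodrigues(cal['rvec'])[0]; print("cam",-R.T@cal['tvec'])
for n,p,z in [("bento",(213,206),.05),("block corners",[(264,127),(313,124),(316,185),(268,186)],.045),("bin end base/top",[(363,152),(369,212)],.15),("rack plate",[(280,211),(308,210)],.045),("cup",(225,152),.05),("sauce",(148,205),.02),("tin",(178,280),.1),("gap",(292,198),0)]:
    print(n,cast(cal,p,z).round(3).tolist())
for q in [(.52,.18,.42),(.5,-.05,.42)]:
    for yaw in (0,1.57,-1.57,3.1): 
        j=kinematics.inverse_kinematics(q,[np.pi,0,yaw]); print(q,yaw,None if j is None else np.round(j,2))
im=cv2.imread("pics/top0.png")[100:300,120:450]; cv2.imwrite("pics/crop0.png",cv2.resize(im,None,fx=2.4,fy=2.4,interpolation=cv2.INTER_CUBIC))
E
```

```text
cam [0.24362986 0.03138145 1.63988442]
bento [[0.549, 0.272, 0.05]]
block corners [[0.856, 0.098, 0.045], [0.872, -0.085, 0.045], [0.637, -0.098, 0.045], [0.629, 0.077, 0.045]]
bin end base/top [[0.732, -0.251, 0.15], [0.522, -0.269, 0.15]]
rack plate [[0.538, 0.031, 0.045], [0.544, -0.07, 0.045]]
cup [[0.753, 0.239, 0.05]]
sauce [[0.553, 0.516, 0.02]]
tin [[0.282, 0.37, 0.1]]
gap [[0.596, -0.013, 0.0]]
(0.52, 0.18, 0.42) 0 [-0.72  0.33  0.52  1.37 -0.16  1.49 -1.78]
(0.52, 0.18, 0.42) 1.57 [-0.5   0.3   0.19  1.37 -0.06  1.48 -0.32]
(0.52, 0.18, 0.42) -1.57 [-0.05  0.32 -0.49  1.36  0.15  1.5   2.61]
(0.52, 0.18, 0.42) 3.1 [-0.3   0.3  -0.11  1.36  0.03  1.48  1.12]
(0.5, -0.05, 0.42) 0 [-0.43  0.25  0.66  1.48 -0.16  1.46 -1.34]
(0.5, -0.05, 0.42) 1.57 [-0.3   0.23  0.48  1.48 -0.11  1.45  0.17]
(0.5, -0.05, 0.42) -1.57 [-0.7   0.37  1.15  1.49 -0.34  1.5  -2.69]
(0.5, -0.05, 0.42) 3.1 [-0.22  0.22  0.36  1.48 -0.08  1.45  1.67]
```

View pics/crop0.png

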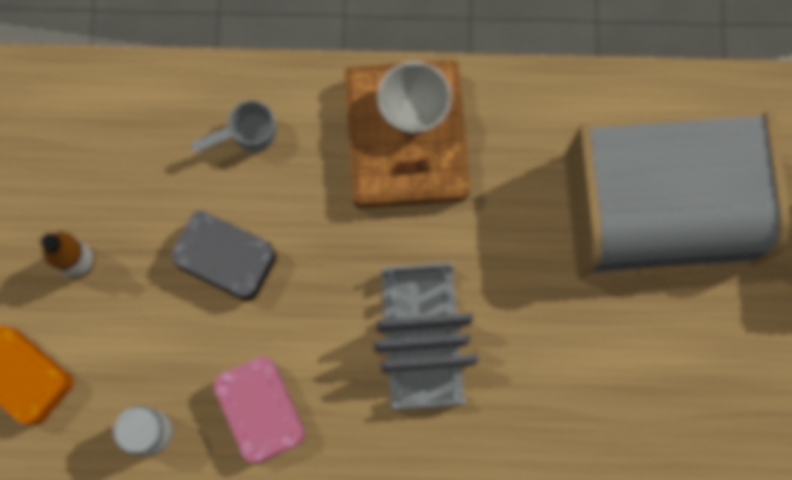

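The crop confirms the black/grey tub at crop (224,254). Its leading end points toward -y and -x. The rack plate is at crop row 266, the block's near edge at crop row 200, and the bin end at crop column ~590. Next come the closer wrist views.

```bash
python3 - <<'E'
from h import *
import pickle
eoat.grab(60)
D={}
for i,(q,yaw) in enumerate([((.50,.22,.40),1.57),((.5,0.0,.40),1.57)]):
    bot.movep(q,[np.pi,0,yaw]); bot.wait(.3)
    c=eyes.calibration("wrist"); im=eyes.get_image("wrist")[:,:,::-1]
    cv2.imwrite(f"pics/w{i}.png",im); D[i]=c
    R=cv2.Rodrigues(c['rvec'])[0]; print(-R.T@c['tvec'],R.T[:,2],c['fx'])
pickle.dump(D,open("cal.pkl","wb"))
s=sensors.read_state();print(s['time'],s['opening'],s['wrist_force'])
a,b=cv2.imread("pics/w0.png"),cv2.imread("pics/w1.png")
cv2.imwrite("pics/w01.png",cv2.resize(np.vstack([a,b]),None,fx=.71,fy=.71,interpolation=cv2.INTER_AREA))
E
```

```text
[0.50035369 0.29534828 0.52547873] [ 7.51011353e-04 -2.93600253e-01 -9.55927993e-01] 325.19226210127806
[0.5006153  0.07600955 0.52551729] [ 0.00108614 -0.29338565 -0.95599356] 325.19226210127806
4.2667 0.0003775264624591417 [-0.99156311 -0.28192931  0.47343505]
```

View pics/w1.png

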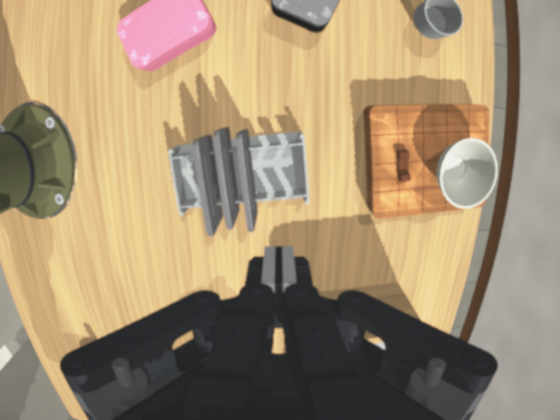

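The gap is clearly visible in this wrist view. The rack plate edge runs (302,134)–(308,201) and the block edge (368,105)–(374,216). I'll cast the mask edges onto the z=0.045 and z=0.05 planes to get metric values.

```bash
cat >> h.py <<'E'
def rectify(im,cal,z,x0=.42,x1=.72,y0=-.2,y1=.42,s=1000,fish=True):
    "metric view: row = (x1-x)*s, col=(y1-y)*s"
    X,Y=np.meshgrid(np.arange(x1,x0,-1/s),np.arange(y1,y0,-1/s),indexing='ij')
    P=np.stack([X.ravel(),Y.ravel(),np.full(X.size,z)],1)
    R=cv2.Rodrigues(cal['rvec'])[0]; p=P@R.T+cal['tvec']
    if fish:
        rr=np.linalg.norm(p[:,:2],axis=1,keepdims=True); d=p[:,:2]/rr*np.arctan2(rr,p[:,2:])
    else: d=p[:,:2]/p[:,2:]
    m=(d*[cal['fx'],cal['fy']]+[cal['cx'],cal['cy']]).astype(np.float32).reshape(*X.shape,2)
    return cv2.remap(im,m[...,0],m[...,1],cv2.INTER_LINEAR)
def bento(im,cal,z=.05,fish=True,near=None,hw=.12,vis=None):
    "lid rectangle centre and yaw of long axis (angle of its y axis from world y), from BGR image"
    g=rectify(im,cal,z,.40,.75,-.35,.42,fish=fish); hsv=cv2.cvtColor(g,cv2.COLOR_BGR2HSV)
    m=((hsv[...,1]<60)&(hsv[...,2]<125)&(g.sum(2)>0)).astype(np.uint8)*255
    if near is not None:
        k=np.zeros_like(m); cv2.circle(k,(int((.42-near[1])*1000),int((.75-near[0])*1000)),int(hw*1000),255,-1); m&=k
    m=cv2.morphologyEx(cv2.morphologyEx(m,cv2.MORPH_CLOSE,np.ones((9,9))),cv2.MORPH_OPEN,np.ones((25,25)))
    cs=cv2.findContours(m,cv2.RETR_EXTERNAL,cv2.CHAIN_APPROX_NONE)[0]
    c=max(cs,key=cv2.contourArea); r=cv2.minAreaRect(c); b=cv2.boxPoints(r)
    W=np.stack([.75-b[:,1]/1000,.42-b[:,0]/1000],1)
    e=[W[1]-W[0],W[2]-W[1]]; l=max(e,key=np.linalg.norm); l=l*np.sign(l[1])
    if vis:
        v=g.copy(); cv2.polylines(v,[b.astype(int)],True,(0,0,255),1); cv2.imwrite(vis,v)
    return W.mean(0),np.arctan2(-l[0],l[1]),sorted(np.linalg.norm(e,axis=1)),W
E
python3 - <<'E'
from h import *
import pickle
D=pickle.load(open("cal.pkl","rb"))
a,b=cv2.imread("pics/w0.png"),cv2.imread("pics/w1.png")
print("w0",bento(a,D[0],vis="pics/b0.png",near=(.549,.272)))
t=cv2.imread("pics/top0.png"); print("top",bento(t,eyes.calibration("top"),fish=False,near=(.549,.272)))
g=rectify(b,D[1],.045); h=cv2.cvtColor(g,cv2.COLOR_BGR2HSV)
h2=cv2.cvtColor(rectify(a,D[0],.045),cv2.COLOR_BGR2HSV)
for name,hh in (("w1",h),("w0",h2)):
  for c in range(365,520,15):   # y=.42-c/1000
    row=hh[:,c]; wood=(row[:,0]>12)&(row[:,0]<25)&(row[:,1]>70)&(row[:,2]>60)
    # run of wood around gap centre x~.59 -> row 130
    i=j=130
    while j<299 and wood[j]: j+=1
    while i>0 and wood[i]: i-=1
    print(name,"y",round(.42-c/1000,3),"block x",.72-i/1000,"rack x",.72-j/1000, hh[i,c],hh[j,c])
cv2.imwrite("pics/g.png",np.vstack([g,cv2.imread("pics/b0.png")[:300,:g.shape[1]]]))
E
```

```text
Traceback (most recent call last):
  File "h.py", line 33, in bento
    c=max(cs,key=cv2.contourArea); r=cv2.minAreaRect(c); b=cv2.boxPoints(r)
ValueError: max() iterable argument is empty
```

```bash
python3 - <<'E'
from h import *
import pickle
D=pickle.load(open("cal.pkl","rb"))
a,b=cv2.imread("pics/w0.png"),cv2.imread("pics/w1.png")
ga=rectify(a,D[0],.05);g=rectify(b,D[1],.045)
print(ga.shape,ga[165:180:5,140:160:5].tolist(), cv2.cvtColor(ga,cv2.COLOR_BGR2HSV)[172,::20].tolist())
cv2.imwrite("pics/g.png",np.vstack([g,ga])[:600])
E
```

```text
(300, 620, 3) [[[146, 146, 146], [147, 147, 146], [148, 147, 147], [148, 146, 146]], [[147, 147, 147], [147, 147, 147], [147, 146, 146], [148, 146, 146]], [[147, 146, 146], [147, 146, 146], [147, 147, 147], [148, 147, 147]]] [[19, 100, 228], [20, 100, 228], [19, 101, 224], [18, 101, 166], [0, 0, 149], [0, 2, 149], [120, 2, 148], [0, 0, 147], [120, 3, 148], [120, 3, 147], [135, 3, 146], [17, 90, 198], [19, 100, 224], [19, 100, 228], [19, 99, 227], [19, 99, 227], [19, 98, 228], [19, 98, 229], [19, 98, 230], [15, 9, 54], [110, 17, 44], [110, 18, 43], [110, 18, 43], [105, 12, 42], [105, 13, 39], [105, 12, 42], [110, 17, 44], [110, 18, 43], [110, 18, 42], [110, 18, 43], [100, 19, 41]]
```

View pics/g.png

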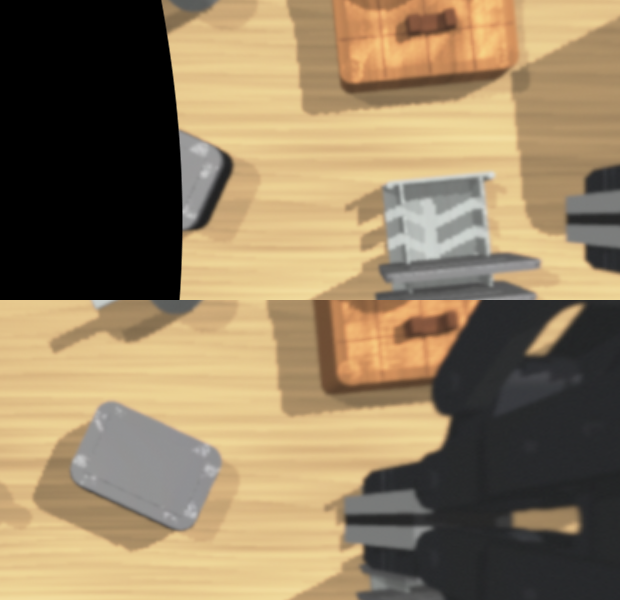

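The metric view shows the lid whole at (146,466). In the upper half, the rack plate top edge is around row 178–188 and the block's top edge around row 70–85.

```bash
cat >> h.py <<'E'
PSI=.10; O=np.array([.594,-.008]); EU=np.array([np.cos(PSI),np.sin(PSI)]); EV=np.array([-np.sin(PSI),np.cos(PSI)])
def F(u,v): return O+u*EU+v*EV
def inF(c): return np.array([(c-O)@EU,(c-O)@EV])
def look(near,name=None):
    c=eyes.calibration("wrist"); im=np.ascontiguousarray(eyes.get_image("wrist")[:,:,::-1])
    if name: cv2.imwrite(name,im)
    r=bento(im,c,near=near); u=inF(r[0]); s=sensors.read_state()
    print("t",round(s['time'],1),"c",r[0].round(4),"uv",u.round(4),"rel",round(float(r[1]-PSI),3),"size",np.round(r[2],3),"F",np.round(s['wrist_force'],1),"tcp",np.round(s['ee_pos'],3))
    return r
E
python3 - <<'E'
from h import *
c=np.array([.5542,.2749]); a=-.4336
bx=np.array([np.cos(a),np.sin(a)]); by=np.array([-np.sin(a),np.cos(a)])
d=np.array([np.cos(-.15),np.sin(-.15)])
p=c-.047*bx-.038*by; s=p-d*.035
bot.movep([*s,.15],[np.pi,0,-.15])
bot.move_l([*s,.032])
print(s,p)
for k in (.025,.04):
    q=s+d*(.035-.011+k-.01); bot.move_l([*q,.032],feed=.06); look((.56,.27),f"pics/s{k}.png")
E
```

```text
[0.4609771  0.26539349] [0.49558409 0.26016315]
t 7.8 c [0.5663 0.2762] uv [0.0008 0.2855] rel -0.441 size [0.097 0.137] F [-0.3  0.7 -0.3] tcp [0.5   0.26  0.032]
t 8.3 c [0.5797 0.2771] uv [0.0142 0.2851] rel -0.357 size [0.096 0.137] F [-0.5 -0.4 -0.8] tcp [0.515 0.257 0.032]
```

```bash
python3 - <<'E'
from h import *
Y=-np.pi/2+PSI
bot.move_l([.485,.262,.032]); bot.move_l([.485,.262,.16],feed=.25)
q=F(.0,.285+.07+.08)
try:
    bot.movep([*q,.16],[np.pi,0,Y]); bot.wait(.2)
    r=look((.58,.28),"pics/r0.png")
    print(r[3],sensors.read_state()['qpos'].round(2))
except bot.MotionError as e: print(e)
for v in (.4,.2,0,-.12):
    j=kinematics.inverse_kinematics([*F(0,v),.032],[np.pi,0,Y]); print(v,None if j is None else np.round(j,2))
E
```

```text
t 12.8 c [0.5885 0.3095] uv [0.0262 0.3165] rel -0.1 size [0.075 0.095] F [ 0.3 -0.2 -0.4] tcp [0.55  0.425 0.16 ]
[[0.636      0.347     ]
 [0.636      0.27199998]
 [0.541      0.27199998]
 [0.541      0.347     ]] [-0.14  0.95 -1.23  1.4   0.89  1.4   1.87]
0.4 [-0.1   1.06 -1.15  1.57  1.02  1.2   1.79]
0.2 [ 0.26  1.01 -1.18  1.79  1.05  1.13  1.95]
0 [ 0.62  1.02 -1.23  1.82  1.08  1.15  2.25]
-0.12 [ 0.8   1.07 -1.26  1.74  1.1   1.21  2.47]
```

View pics/r0.png

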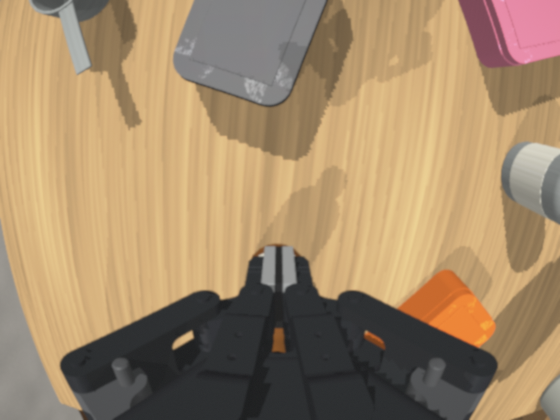

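The lid's rear end is at about (235,60), cut off by the image top, and the orange look-alike at (450,320) is clear of the path. The wrist view crops the front of the lid, so I'll try the top camera as feedback.

```bash
cat >> h.py <<'E'
def lookt(near,name=None,hw=.12):
    im=np.ascontiguousarray(eyes.get_image("top")[:,:,::-1])
    if name: cv2.imwrite(name,im)
    r=bento(im,eyes.calibration("top"),fish=False,near=near,hw=hw,v=(60,160),vis="pics/vis.png"); c=r[0]+[.0029,-.001]
    s=sensors.read_state()
    print("t",round(s['time'],1),"uv",inF(c).round(4),"rel",round(float(r[1]-PSI),3),"size",np.round(r[2],3),"F",np.round(s['wrist_force'],1),"tcpuv",inF(s['ee_pos'][:2]).round(4))
    return c,r[1]-PSI,r[2]
E
python3 - <<'E'
from h import *
lookt((.58,.277),"pics/t1.png")
E
```

```text
Traceback (most recent call last):
  File "h.py", line 51, in lookt
    r=bento(im,eyes.calibration("top"),fish=False,near=near,hw=hw,v=(60,160),vis="pics/vis.png"); c=r[0]+[.0029,-.001]
  File "h.py", line 33, in bento
    c=max(cs,key=cv2.contourArea); r=cv2.minAreaRect(c); b=cv2.boxPoints(r)
ValueError: max() iterable argument is empty
```

View pics/t1.png

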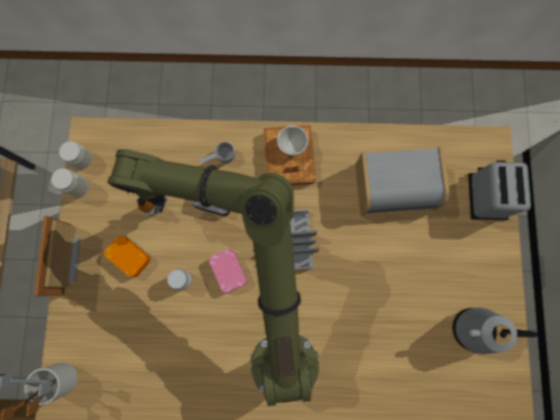

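The arm hides the box from the top camera (only a sliver shows at (213,208)). I'll use wrist looks from about 0.3 m height between pushes.

```bash
cat >> h.py <<'E'
Y=-np.pi/2+PSI
def push(u,v0,v1,z=.032,feed=.08,u1=None):
    "descend at (u,v0), push to v1, back off 20 mm, lift, look"
    bot.move_l([*F(u,v0),z],feed=.25)
    bot.move_l([*F(u if u1 is None else u1,v1),z],feed=feed)
    print("F end",np.round(sensors.read_state()['wrist_force'],1))
    bot.move_l([*F(u if u1 is None else u1,v1+.02),z],feed=.15)
    bot.move_l([*F(u if u1 is None else u1,v1+.04),.30],feed=.3); bot.wait(.15)
    return look(F(0,v1-.081))
E
python3 - <<'E'
from h import *
bot.move_l([*F(0,.40),.30],feed=.3); bot.wait(.15)
r=look((.58,.277)); print(r[3])
E
```

```text
t 13.7 c [0.5818 0.277 ] uv [0.0164 0.2848] rel -0.355 size [0.092 0.138] F [-0.2 -0.9  0.1] tcp [0.554 0.39  0.299]
[[0.5548177  0.3551345 ]
 [0.6436018  0.33197343]
 [0.6088655  0.19881764]
 [0.5200814  0.22197871]]
```

```bash
python3 - <<'E'
from h import *
push(.020,.392,.335)
E
```

```text
F end [0.4 0.1 0.8]
t 17.3 c [0.5877 0.2395] uv [0.0185 0.2469] rel -0.337 size [0.092 0.138] F [ 0.2  0.  -0.7] tcp [0.577 0.366 0.298]
```

```bash
python3 - <<'E'
from h import *
v=.271
bot.move_l([*F(.118,v),.30],feed=.3)
bot.move_l([*F(.118,v),.032],feed=.25)
bot.move_l([*F(.064,v),.032],feed=.08)
print(np.round(sensors.read_state()['wrist_force'],1))
bot.move_l([*F(.085,v),.032]); bot.move_l([*F(.05,.37),.30],feed=.3); bot.wait(.15)
look(F(0,.247),"pics/r2.png")
E
```

```text
[ 0.3 -0.4 -0. ]
t 21.5 c [0.5662 0.2321] uv [-0.0037  0.2416] rel -0.18 size [0.092 0.138] F [ 0.4 -0.2 -0.5] tcp [0.607 0.364 0.298]
```

```bash
python3 - <<'E'
from h import *
push(-.030,.35,.29)
E
```

```text
F end [-0.9  0.8  0.4]
t 25.2 c [0.577  0.1975] uv [0.0036 0.2062] rel -0.1 size [0.092 0.137] F [ 0.6 -0.1 -0.2] tcp [0.531 0.317 0.298]
```

```bash
python3 - <<'E'
from h import *
push(-.028,.31,.257,u1=-.038)
E
```

```text
F end [ 0.2 -0.1 -0.3]
t 28.8 c [0.5865 0.1716] uv [0.0104 0.1795] rel 0.119 size [0.092 0.139] F [-0.3  0.   0.5] tcp [0.526 0.283 0.298]
```

```bash
python3 - <<'E'
from h import *
v=.134
bot.move_l([*F(.105,v),.30],feed=.35)
bot.move_l([*F(.105,v),.032],feed=.25)
bot.move_l([*F(.0615,v),.032],feed=.08)
print(np.round(sensors.read_state()['wrist_force'],1))
bot.move_l([*F(.075,v),.032]); bot.move_l([*F(.02,.30),.30],feed=.4); bot.wait(.15)
look(F(0,.18))
E
```

```text
[0.3 0.1 0.5]
t 32.9 c [0.5754 0.1754] uv [-0.0002  0.1843] rel 0.014 size [0.092 0.138] F [-0.2  0.   0.4] tcp [0.585 0.291 0.298]
```

```bash
python3 - <<'E'
from h import *
push(.001,.285,.222,feed=.06)
E
```

```text
F end [0.2 2.  1.1]
t 36.9 c [0.5789 0.1322] uv [-0.0011  0.141 ] rel -0.004 size [0.092 0.138] F [ 0.4  0.2 -0.6] tcp [0.569 0.252 0.298]
```

```bash
python3 - <<'E'
from h import *
bot.move_l([*F(.0,.245),.032],feed=.3)
for v in np.arange(.2,-.041,-.02):
    bot.move_l([*F(0,v),.032],feed=.08)
    s=sensors.read_state(); f=s['wrist_force']; print(round(v,2),round(s['time'],1),"fu,fv",round(f[:2]@EU,1),round(f[:2]@EV,1))
    if np.linalg.norm(f)>20: break
im=eyes.get_image("wrist")[:,:,::-1]; cv2.imwrite("pics/g1.png",im)
im=eyes.get_image("scene")[:,:,::-1]; cv2.imwrite("pics/g2.png",im)
E
```

```text
0.2 38.6 fu,fv 0.3 -0.5
0.18 39.0 fu,fv -0.8 -0.1
0.16 39.4 fu,fv 0.3 0.6
0.14 39.8 fu,fv -0.6 -0.4
0.12 40.2 fu,fv 0.4 -0.6
0.1 40.6 fu,fv -0.6 0.4
0.08 41.0 fu,fv 0.8 0.0
0.06 41.4 fu,fv 0.0 -0.6
0.04 41.8 fu,fv 0.2 0.2
0.02 42.2 fu,fv 0.2 0.4
0.0 42.6 fu,fv -0.6 -0.3
-0.02 43.0 fu,fv -0.1 0.1
-0.04 43.4 fu,fv -1.1 0.7
```

View pics/g2.png

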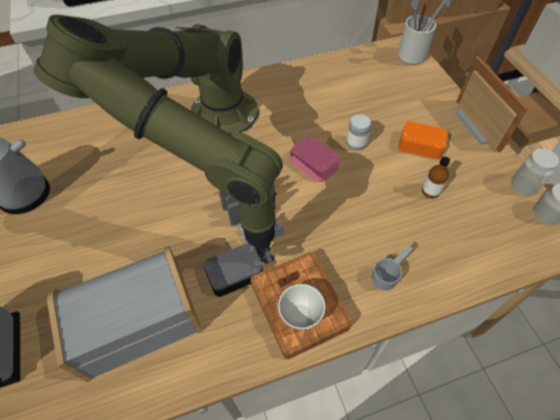

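The box at (235,268) has come through the gap undisturbed and is heading for the bin's end panel at about (180,290). I'll push slowly until contact force shows.

```bash
python3 - <<'E'
from h import *
v=-.04
while v>-.135:
    v-=.008 if v>-.085 else .003
    bot.move_l([*F(0,v),.032],feed=.06)
    s=sensors.read_state(); f=s['wrist_force']; fv=f[:2]@EV; print(round(v,3),round(fv,1),end=' | ')
    if fv>8: break
print(s['time'])
bot.move_l([*F(0,v+.04),.032]); bot.move_l([*F(0,v+.05),.30],feed=.35); bot.wait(.15)
r=look(F(0,v-.081),"pics/e1.png"); print(r[3])
E
```

```text
-0.048 0.9 | -0.056 0.2 | -0.064 -0.3 | -0.072 -0.7 | -0.08 0.3 | -0.088 -0.2 | -0.091 -0.0 | -0.094 1.1 | -0.097 1.8 | -0.1 1.8 | -0.103 5.6 | -0.106 12.5 | 46.7
t 48.2 c [ 0.6161 -0.1892] uv [ 0.0039 -0.1825] rel -0.004 size [0.092 0.138] F [-0.4  0.  -0.4] tcp [ 0.599 -0.064  0.298]
[[ 0.6552907  -0.11600414]
 [ 0.66860825 -0.25361857]
 [ 0.5769186  -0.26249173]
 [ 0.563601   -0.1248773 ]]
```

View pics/e1.png

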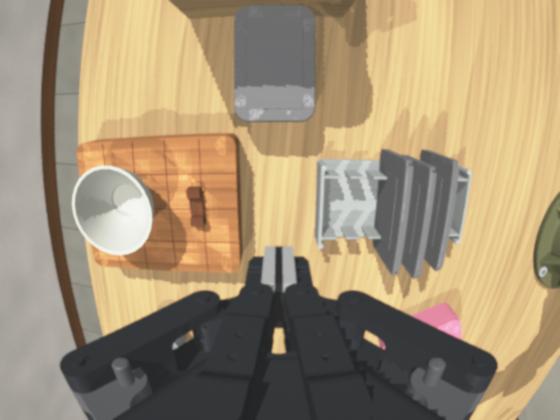

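The box lies at (275,63), square and beyond both rack and block. Its front edge touches the bin end at about row 5, and the 12 N stall confirms contact. The lids, bowl and rest are unmoved, and the gripper is clear.

```bash
python3 -c "
from bench import job
print(job.hand_in())"
```

```text
the job is handed in; nothing more can be done
None
```

I handed the job in with the bento box pushed through the gap and resting square (about 0.004 rad off) against the bread bin's end; no pass/fail verdict was returned, and nothing else looked moved in the last pictures.

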